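Reset the portion stop of the cheese cutter and bring the cheese up to it

TASK

Set the cheese cutter's portion stop to the hole marked by the yellow clip: pull up the red plunger knob, slide the stop over, and let the pin drop fully home in that hole, never forcing the stop against the pin. Then slide the cheese along the board, gently, until its end rests flush against the stop, and let go of everything. Leave the ramekin, the bottle and the steel pan where they are.

Things in the scene. Friction and masses are not known exactly. Their poses are not given: they have to be found in the camera images.
- board: White cutting board of a cheese cutter, 260 mm (x) by 400 mm (y), top surface 22 mm above the counter. Origin: centre of its underside, on the counter. A wire slot crosses it at y = 0; the wire bow is folded back out of the way, on y = 0, beyond the +x edge as far as x = 420 mm, below 100 mm in height
- rail (a point): Middle of the top of the steel index rail, 80 mm in the board's +x, 92 mm in +y, 47 mm above the counter. The rail runs along the board's y, 147 mm long, 30 mm wide. On its centre line are four round holes of 10.4 mm diameter, unevenly spaced, 24 to 31 mm apart, the first 40 to 50 mm, the last 120 to 130 mm in +y from the wire slot. Its lands between holes are smooth
- stop: The portion stop: aluminium carriage 56 mm (x) by 50 mm (y) astride the rail, top 75 mm above the counter, its steel paddle reaching 122 mm in -x over the board. Origin: on the pin's axis, at counter height. It slides only along the board's y, with about 4 N of friction; at the start its pin locks it in the second hole from the wire slot
- knob (a point): Centre of the red knob of the plunger, an upright cylinder 28 mm across and 26 mm high, on the pin's axis, 35 mm above the carriage's top when the pin is home (110 mm above the counter). Below it a stem of 10 mm and a collar 18 mm across that ends 16 mm above the carriage's top. It moves with the stop and, when pulled, straight up
- plunger (a joint): Lift of the plunger in m: 0 = pin fully home in a hole, 0.010 = its round nose rides on the rail, 0.016 = highest. A spring pushes it down with 4.5 N at 0, 7.5 N at 0.010, 9 N at 0.016. The pin is 8 mm thick with 1.2 mm play all round in a hole; it drops in only within about 3 mm of the hole's centre
- tag_yellow: Yellow clip, 18 mm wide (y) and 40 mm tall, on the ledge 40 mm beyond the rail's centre line in +x. Origin: centre of its underside, on the board's top; its y axis runs along the rail. It tells which hole, not just where: it was set by hand and stands up to 8 mm to one side or the other of its hole, which is the nearest one
- tag_green: Green clip like the yellow one, for another hole
- tag_blue: Blue clip like the yellow one, for another hole
- stop_face (a point): Centre of the paddle's face that the cheese meets; it looks to the board's -y, towards the wire slot; 52 mm above the counter, 25 mm in -y and 105 mm in -x of the pin's axis. The face is 6 mm thick sheet, 50 mm high (25 to 75 mm above the counter), and reaches 45 mm either side of this point in x
- block_center (a point): Centre of the block of hard cheese, 50 mm (x) by 130 mm (y) by 60 mm high, about 0.4 kg, standing on the board on the -y side of the wire slot, roughly along the board's y. Its axes are the block's
- block_end (a point): Centre of the end face of the cheese that is to meet the stop, 65 mm in the cheese's +y from its centre
- ramekin: White ramekin, 76 mm across, 45 mm high, standing on the counter at the +y end of the board. Leave it
- bottle: Red sauce bottle, 56 mm across, 170 mm high, at the -y end of the board. Leave it
- pan: Open steel pan, 176 by 162 mm, 100 mm high, on the counter to the +y side. Leave it
Mind the look-alikes: they are no part of the job. What is shaped like the part that bears block_center but black or purple is not meant.

How it is judged:
On the way, in this order (a step that is already met when the one before it is completed fails the run):
1. the plunger is pulled clear of its hole (value of joint plunger above 0.0103 m), for 0.1 s.
2. the pin is fully home in the hole marked yellow (value of joint plunger below 0.002 m and y of knob in the frame of tag_yellow between -0.012 and 0.012 m), for 0.2 s.
At the end, for the whole second after the job is handed in: Pin fully home (plunger below 2 mm) in the hole marked yellow (within 12 mm of the yellow clip along the rail); cheese at rest on the board, its end against the stop: gap under 3 mm, square within 0.06 rad, within 30 mm of the middle of the face (all of step 2 and y of block_end in the frame of stop_face between -0.003 and 0.003 m and x of block_end in the frame of stop_face between -0.03 and 0.03 m and angle between the y axis of block_center and the y axis of board, either way round below 0.06 rad and angle between block_center's own z axis and vertical below 0.05 rad and linear speed of block below 0.01 m/s); the robot touches nothing.
It fails at once if the stop was forced against its pin, or the pin onto the rail, with more than 30 N (contact force between stop and board above 30 N).
It fails at once if the cheese was rammed into the stop with more than 25 N (contact force between block and stop above 25 N).
It fails at once if the ramekin was pushed aside (distance of ramekin from where it was at the start of the episode above 0.03 m).
It fails at once if the bottle was pushed aside or tipped (distance of bottle from where it was at the start of the episode above 0.03 m or angle between bottle's own z axis and vertical above 0.3 rad).
It fails at once if the pan was pushed aside (distance of pan from where it was at the start of the episode above 0.03 m).
It also fails if it takes over 58 s, if anything falls off the work surface, if the arm or the gripper's body presses on something with over 40 N, if the wrist force passes 120 N, or if a joint passes its speed limit or range.

ROBOT

A 6-joint arm with a two-finger parallel gripper is mounted at the origin on the work surface. World frame = base frame: x ahead of the robot, y to its left, z up, the work surface at z = 0. Lengths are in m, angles in rad, forces in N, time in s.
With the tool pointing down it reaches from about 0.25 to 0.725 m from the base axis. Payload 9.7 kg.
Tool frame: the origin (TCP) lies at the very end of the fingers, on their centre line; the grasp point (between the pads) lies 19 mm behind it (env.hold_point_z is the distance from the TCP to the grasp point, in m); z points along the fingers, y is the line along which they close (so a half turn about z gives the same grasp; the last joint's range is limited). The gripper opens to 85 mm and grips with 20 to 120 N. Pads are 22 mm wide; open, the fingers measure 114 mm over their backs; the gripper's body (76 mm by 85 mm) begins 54 mm behind the grasp point. The pads swing forward as they close: fully open they stand 13 mm farther back than shut.
Start: joints at [1.152, 0.087, 0.176, 1.66, 0, 1.571], TCP at [0.224, 0.502, 0.231] pointing down, gripper open.
Joint ranges: [-3.13, 3.13], [-0.85, 1.81], [-1.15, 1.24], [-2.2, 2.28], [-1.44, 1.52], [-3.14, 3.14]. Speed limits (rad/s): [2.22, 2.22, 2.57, 3.14, 3.14, 3.14].

INTERFACE

Orientations are given as a 3x3 rotation matrix whose columns are the frame's x, y, z axes.
In Python, from rig import env gives the robot as it stands.
- The arm moves only by the tool carry_out, never from a script. Its arguments are lists of equal length, an entry for each row: "slide": the shift along the tool's x, y, z in units of 0.04 m (1.0 is 0.04 m), a list of three; "angular": the turn, a rotation vector about the tool's x, y, z in units of 0.15 rad (1.0 is 0.15 rad), a list of three; "jaw": the closure, from 0 (fully open) to 1 (shut). A call has 1 to 20 rows; each row shifts and turns the commanded pose from where the row before left it, along the tool's axes as they then stand; what a row does not reach is not made up. A row lasts 1/10 s, in which the tool goes at most 50 mm and 8.59 degrees, less where a joint would pass 70% of its speed; a pose out of reach is approached as far as the arm can. A call with a number of a shift or a turn outside -1 to 1 is refused whole. A call with a gripper value outside its range is refused whole. The fingers move at their own pace and stop on an object; "force" is the grip in N (left out, the last holds). Time passes only in rows, so rows that do not move let the fingers close. It gives the time, the measured TCP pose, the force, the opening and the grip force at its end, in the units of the state.
- env.read_state(): the state, without advancing time (a new reading comes with each control period).
- env.camera(name): name is "side" or "top" or "wrist"; returns a dict with "color" (420x560x3 uint8, red, green, blue), "mtx" (3x3 intrinsics, pixels), "world_to_cam" (4x4, takes a point from world to camera coordinates). Camera axes: x right, y down, z forward; pixel columns grow to the right and rows downward; lengths in m; the calibration is good to about 2 mm. A picture is of the moment at which its call begins. There is no depth.
- env.job_done(): hands the job in; it is judged then, once.
The state is a dict: "t": time; "q": joint angles; "joint_velocities": joint speeds; "joint_torque": joint torques, N m; "eef_pos": TCP position; "tcp_rot": TCP orientation; "ft_force": force on the tool from outside, world axes, zero at the start; "ft_torque": the same for the moment, N m; "opening": finger opening in m; "gripper_force": force on a finger pad.
Only numpy, scipy, OpenCV 4.12 (cv2) and the standard library are available. Lean on these libraries where they do the work, as an engineer would, in place of code of your own. Each camera call takes 0.05 s, during which the arm holds its last target. There are 200 camera calls.

## Working session

There is one attempt and no reset: what is moved stays moved. The work goes in short steps, Python scripts to look and compute and a tool call to move; the robot and the scene stay as the last step left them, time stands still between calls to the robot, and variables do not carry over. Pictures are saved under pics/ and viewed, at most 10 in all, crops included, and the job is handed in when it is done.

Besides the shell and the picture viewer there is one more tool, called after ">>>" as name(argument=value, ...) on one line, values as JSON. carry_out: Moves the arm, as the interface text tells. Shifts and turns lie within -1 to 1; 1 stands for 0.04 m of shift or 0.15 rad of turn. Its arguments: {"type":"object","properties":{"slide":{"type":"array","items":{"type":"array","items":{"type":"number"}}},"angular":{"type":"array","items":{"type":"array","items":{"type":"number"}}},"jaw":{"type":"array","items":{"type":"number"}},"force":{"type":"number"}},"required":["slide","angular","jaw"]}

```bash
mkdir -p pics
cat > h.py <<'E'
from rig import env
import cv2, numpy as np
def ray(c,u,v):
    M=c['world_to_cam'];R,t=M[:3,:3],M[:3,3]
    d=R.T@np.linalg.solve(c['mtx'],[u,v,1.]);return -R.T@t,d
def at(c,u,v,z):
    o,d=ray(c,u,v);return o+d*(z-o[2])/d[2]
def proj(c,p):
    M=c['world_to_cam'];q=c['mtx']@(M[:3,:3]@np.array(p)+M[:3,3]);return q[:2]/q[2]
E
python3 - <<'E'
from h import *
import pickle
for n in ("top","side"):
    c=env.camera(n);pickle.dump(c,open(n+'.pkl','wb'))
    cv2.imwrite(f'pics/{n}0.png',cv2.resize(c['color'][:,:,::-1],(800,600),interpolation=cv2.INTER_CUBIC))
    print(n,c['mtx'].tolist(),c['world_to_cam'].round(3).tolist())
print(env.read_state()['tcp_rot'])
E
```

```text
top [[380.8563713480081, 0.0, 275.75504786806573], [0.0, 380.8563713480081, 214.04247346468924], [0.0, 0.0, 1.0]] [[0.019, -1.0, 0.002, 0.041], [-0.999, -0.019, -0.038, 0.461], [0.038, -0.001, -0.999, 1.08], [0.0, 0.0, 0.0, 1.0]]
side [[446.2178094055986, 0.0, 277.95318078564526], [0.0, 446.2178094055986, 208.0938070569234], [0.0, 0.0, 1.0]] [[0.751, -0.659, 0.025, -0.336], [-0.322, -0.4, -0.858, 0.238], [0.576, 0.637, -0.513, 1.038], [0.0, 0.0, 0.0, 1.0]]
[[-9.13572491e-01  4.06675584e-01 -5.22561525e-04]
 [ 4.06675919e-01  9.13571795e-01 -1.12756583e-03]
 [ 1.88439771e-05 -1.24262632e-03 -9.99999228e-01]]
```

View pics/top0.png

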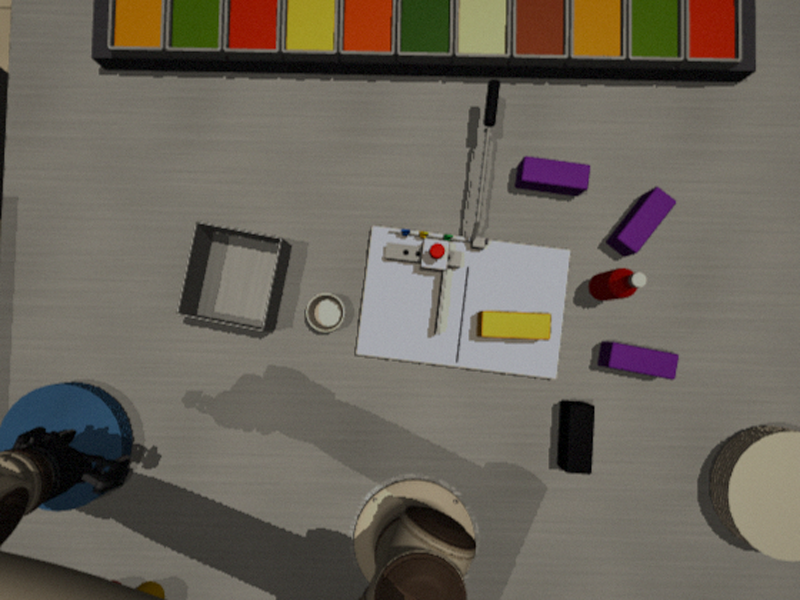

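View pics/side0.png

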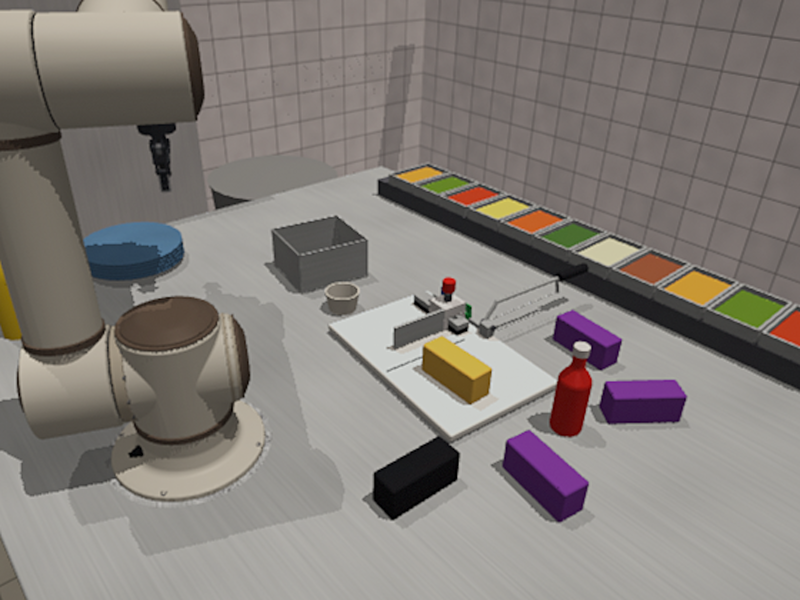

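The top view shows the board with corners near (372,226), (570,249), (556,379) and (356,355). The knob is at (437,251), the cheese at (515,325), and the clips near row 235: blue 405, yellow 424, green 448. I'll enlarge that area.

Run:
```python
from h import *
import pickle
c=pickle.load(open('top.pkl','rb'))
im=c['color'][150:275,240:410,::-1]
cv2.imwrite('pics/c1.png',cv2.resize(im,None,fx=4.7,fy=4.7,interpolation=cv2.INTER_CUBIC))
s=.7
B=[at(c,u*s,v*s,.022) for u,v in((372,226),(570,249),(556,379),(356,355))]
print(np.round(B,4).tolist(), np.mean(B,0), [np.linalg.norm(B[i]-B[i-1]) for i in range(4)])
```

```text
[[0.6177, 0.0959, 0.022], [0.5792, -0.2981, 0.022], [0.3217, -0.2722, 0.022], [0.3614, 0.1222, 0.022]] [ 0.47000379 -0.08804153  0.022     ] [np.float64(0.2575842986904922), np.float64(0.3958993337174705), np.float64(0.25886020693307626), np.float64(0.3964508304918596)]
```

View pics/c1.png

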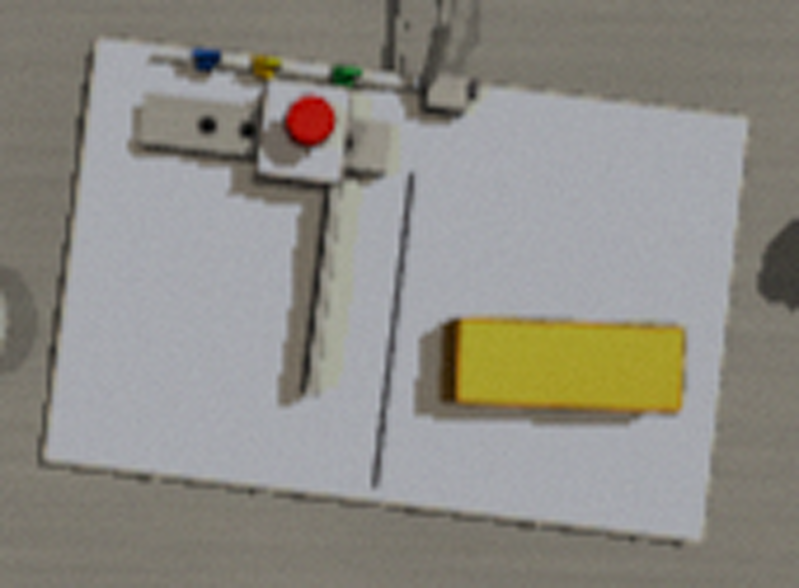

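```bash
cat >> h.py <<'E'
th=-np.arctan2(.0385+.0397,.394+.3944)
ex=np.array([np.cos(th),np.sin(th)]);ey=np.array([-np.sin(th),np.cos(th)]);O=np.array([.470,-.088])
def bd(p): d=np.array(p[:2])-O;return np.round([d@ex*1e3,d@ey*1e3],1)
def wd(x,y): return O+ex*x/1e3+ey*y/1e3
E
python3 - <<'E'
from h import *
import pickle
c=pickle.load(open('top.pkl','rb'))
P=lambda u,v,z: at(c,240+u/4.7-.4,150+v/4.7-.4,z)
print(th)
for n,u,v,z in (('knob',310,121,.123),('h3',249,130,.047),('h4',207,125,.047),('blue',206,58,.062),('yel',265,66,.062),('grn',345,74,.062),('slot1',411,175,.022),('slot2',375,487,.022),
 ('ch+y+x',461,320,.082),('ch-y+x',685,327,.082),('ch-y-x',681,411,.082),('ch+y-x',458,402,.082),('pad tip',318,390,.075),('railend',140,125,.047)):
    p=P(u,v,z);print(n,p.round(4),bd(p))
E
```

```text
-0.09886485471897936
knob [ 0.5569 -0.0252  0.123 ] [80.3 71.1]
h3 [0.5617 0.0047 0.047 ] [ 82.1 101.3]
h4 [0.5642 0.0295 0.047 ] [ 82.1 126.2]
blue [0.6012 0.0311 0.062 ] [118.8 131.5]
yel [ 0.5972 -0.0033  0.062 ] [118.2  96.9]
grn [ 0.5934 -0.0499  0.062 ] [119.   50.1]
slot1 [ 0.5397 -0.0945  0.022 ] [70.   0.5]
slot2 [ 0.3519 -0.0754  0.022 ] [-118.8    0.8]
ch+y+x [ 0.451  -0.1158  0.082 ] [-16.2 -29.6]
ch-y+x [ 0.4494 -0.243   0.082 ] [  -5.2 -156.3]
ch-y-x [ 0.4017 -0.2411  0.082 ] [ -52.8 -159.1]
ch+y-x [ 0.4045 -0.1147  0.082 ] [-62.6 -33. ]
pad tip [ 0.4097 -0.0359  0.075 ] [-65.1  45.9]
railend [0.5634 0.069  0.047 ] [ 77.5 165.4]
```

Yellow's nearest hole is the third: it lies at about 101 mm in board y, and the stop is now at 71 mm. I'll yaw the tool so it closes along board x, then move above the knob.

>>> carry_out(slide=[[0,0,0],[0,0,0],[0,0,0],[0,0,0],[0,0,0],[0,0,0],[0,0,0],[0,0,0],[0,0,0]], angular=[[0,0,0.927],[0,0,0.927],[0,0,0.927],[0,0,0.927],[0,0,0.927],[0,0,0.927],[0,0,0.927],[0,0,0.927],[0,0,0.927]], jaw=[0,0,0,0,0,0,0,0,0], force=22)

```text
t: 1.0
eef_pos: [0.2236, 0.5023, 0.2309]
tcp_rot: [[0.105, 0.994, -0.0], [0.994, -0.105, -0.001], [-0.001, -0.0, -1.0]]
ft_force: [0.6, 0.3, -0.1]
opening: 0.0851
gripper_force: 0.0
```

>>> carry_out(slide=[[-0.768,0.6,0.11],[-0.768,0.6,0.11],[-0.768,0.6,0.11],[-0.768,0.6,0.11],[-0.768,0.6,0.11],[-0.768,0.6,0.11],[-0.768,0.6,0.11],[-0.768,0.6,0.11],[-0.768,0.6,0.11],[-0.768,0.6,0.11],[-0.768,0.6,0.11],[-0.768,0.6,0.11],[-0.768,0.6,0.11],[-0.768,0.6,0.11],[-0.768,0.6,0.11],[-0.768,0.6,0.11],[0,0,0],[0,0,0],[0,0,0]], angular=[[0,0,0],[0,0,0],[0,0,0],[0,0,0],[0,0,0],[0,0,0],[0,0,0],[0,0,0],[0,0,0],[0,0,0],[0,0,0],[0,0,0],[0,0,0],[0,0,0],[0,0,0],[0,0,0],[0,0,0],[0,0,0],[0,0,0]], jaw=[0,0,0,0,0,0,0,0,0,0,0,0,0,0,0,0,0,0,0])

```text
t: 2.9
eef_pos: [0.5566, -0.0242, 0.1608]
tcp_rot: [[0.099, 0.995, -0.001], [0.995, -0.099, 0.0], [0.0, -0.001, -1.0]]
ft_force: [-0.1, 0.4, 0.7]
opening: 0.0856
gripper_force: 0.0
```

Run:
```python
from h import *
import pickle
c=env.camera('wrist');pickle.dump(c,open('w1.pkl','wb'))
cv2.imwrite('pics/w1.png',cv2.resize(c['color'][:,:,::-1],(800,600),interpolation=cv2.INTER_CUBIC))
s=env.read_state();print(s['t'],s['eef_pos'],s['tcp_rot'].round(4),s['ft_force'],bd(s['eef_pos']))
print(c['world_to_cam'].round(3), c['mtx'])
```

```text
2.95 [ 0.55662309 -0.02395183  0.16106261] [[ 9.840e-02  9.952e-01  0.000e+00]
 [ 9.952e-01 -9.840e-02  2.000e-04]
 [ 2.000e-04 -0.000e+00 -1.000e+00]] [ 0.51482194 -0.35817957  0.6879773 ] [79.9 72.3]
[[ 0.995 -0.099  0.    -0.556]
 [-0.095 -0.956  0.278  0.013]
 [-0.028 -0.277 -0.96   0.319]
 [ 0.     0.     0.     1.   ]] [[334.16815557   0.         269.64841492]
 [  0.         334.16815557 212.09730888]
 [  0.           0.           1.        ]]
```

View pics/w1.png

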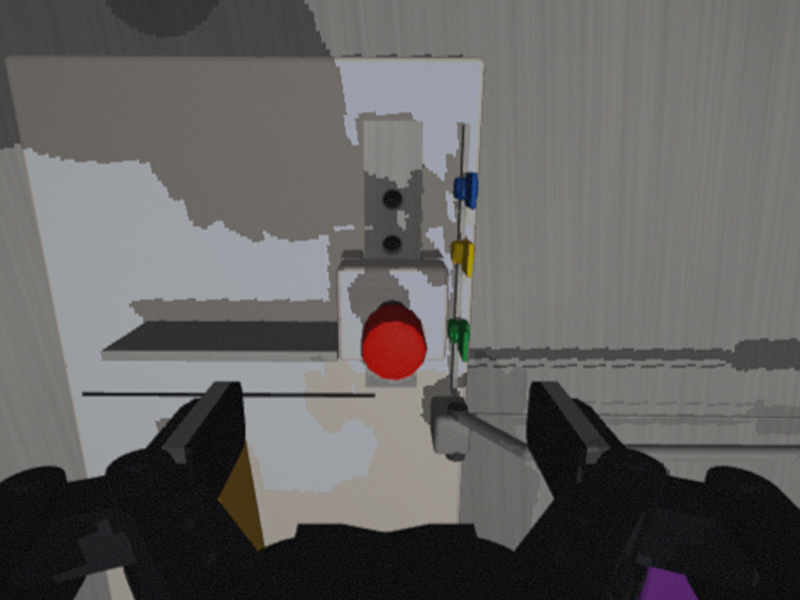

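The wrist view shows the knob top at (394,345) and holes 3 and 4 at (391,244) and (392,199). The clips stand at blue (462,189), yellow (461,253) and green (459,335), and the board's edges run parallel to the image.

Run:
```python
from h import *
import pickle
c=pickle.load(open('w1.pkl','rb'))
for n,u,v,z in (('knob',394,347,.123),('h3',391,243.5,.047),('h4',392,199,.047),('yel top',466,241,.062),('yel top near', 472,258,.062),('blue',472,189-14,.062),('corner',483,60,.022),('car+y-x',342,266,.075),('car-y-x',340,359,.075),('car+y+x',447,264,.075),('slot',375,396,.022),('railfar',392,121,.047)):
    p=at(c,u*.7-.15,v*.7-.15,z);print(n,p.round(4),bd(p))
```

```text
knob [ 0.5599 -0.0247  0.123 ] [83.2 71.9]
h3 [0.5624 0.0051 0.047 ] [ 82.8 101.7]
h4 [0.5652 0.0284 0.047 ] [ 83.2 125.2]
yel top [0.6004 0.005  0.062 ] [120.6 105.4]
yel top near [ 0.603  -0.0041  0.062 ] [124.1  96.6]
blue [0.605  0.0369 0.062 ] [122.  137.7]
corner [0.6207 0.0942 0.022 ] [131.9 196.2]
car+y-x [0.5378 0.001  0.075 ] [58.7 95.2]
car-y-x [ 0.5307 -0.0473  0.075 ] [56.4 46.5]
car+y+x [ 0.5886 -0.0031  0.075 ] [109.7  96.2]
slot [ 0.5424 -0.0969  0.022 ] [73.  -1.7]
railfar [0.5689 0.0666 0.047 ] [ 83.1 163.6]
```

>>> carry_out(slide=[[0,0.06,0.2],[-0.01,0,0.3],[0,0,0.3],[0,0,0.3],[0,0,0.3],[0,0,0.275],[0,0,0],[0,0,0],[0,0,0],[0,0,0]], angular=[[0,0,0],[0,0,0],[0,0,0],[0,0,0],[0,0,0],[0,0,0],[0,0,0],[0,0,0],[0,0,0],[0,0,0]], jaw=[0,0,0,0,0,0,0.2,0.4,0.5,0.55], force=22)

```text
t: 3.95
eef_pos: [0.5597, -0.0254, 0.0946]
tcp_rot: [[0.099, 0.995, 0.001], [0.995, -0.099, -0.0], [0.0, 0.001, -1.0]]
ft_force: [0.5, 0.6, 0.8]
opening: 0.0385
gripper_force: 0.0
```

>>> carry_out(slide=[[0,0,0],[0,0,0],[0,0,0],[0,0,0],[0,0,0]], angular=[[0,0,0],[0,0,0],[0,0,0],[0,0,0],[0,0,0]], jaw=[0.6,0.65,0.7,0.75,0.8])

```text
t: 4.45
eef_pos: [0.5597, -0.0254, 0.0942]
tcp_rot: [[0.099, 0.995, 0.001], [0.995, -0.099, -0.0], [-0.0, 0.001, -1.0]]
ft_force: [1.7, -1.0, 2.1]
opening: 0.0273
gripper_force: 22.1
```

Gripped almost without side force. Next I'll lift 13 mm.

>>> carry_out(slide=[[0,0,-0.08],[0,0,-0.08],[0,0,-0.08],[0,0,-0.09],[0,0,0],[0,0,0]], angular=[[0,0,0],[0,0,0],[0,0,0],[0,0,0],[0,0,0],[0,0,0]], jaw=[0.9,0.9,0.9,0.9,0.9,0.9], force=28)

```text
t: 5.05
eef_pos: [0.5596, -0.0254, 0.106]
tcp_rot: [[0.099, 0.995, -0.0], [0.995, -0.099, -0.0], [-0.0, -0.0, -1.0]]
ft_force: [6.9, -1.3, -8.7]
opening: 0.027
gripper_force: 28.4
```

>>> carry_out(slide=[[0,0.01,-0.025],[0,0,0],[0.04,0,0],[0.06,0,0],[0.1,0,0],[0.1,0,0]], angular=[[0,0,0],[0,0,0],[0,0,0],[0,0,0],[0,0,0],[0,0,0]], jaw=[0.9,0.9,0.9,0.9,0.9,0.9])

```text
t: 5.65
eef_pos: [0.5608, -0.0142, 0.107]
tcp_rot: [[0.1, 0.995, -0.001], [0.995, -0.1, -0.002], [-0.002, -0.001, -1.0]]
ft_force: [5.5, -4.2, -9.3]
opening: 0.0271
gripper_force: 28.4
```

>>> carry_out(slide=[[0.1,0,0],[0.1,0,0],[0.1,0,0],[0.1,0,0],[0.06,0,0],[0,0,0],[0,0,0]], angular=[[0,0,0],[0,0,0],[0,0,0],[0,0,0],[0,0,0],[0,0,0],[0,0,0]], jaw=[0.9,0.9,0.9,0.9,0.9,0.9,0.9])

```text
t: 6.35
eef_pos: [0.5627, 0.0045, 0.107]
tcp_rot: [[0.099, 0.995, -0.001], [0.995, -0.099, -0.001], [-0.001, -0.001, -1.0]]
ft_force: [6.1, -2.4, -9.3]
opening: 0.0266
gripper_force: 28.4
```

Run:
```python
from h import *
import pickle
s=env.read_state();print(s['t'],s['eef_pos'],bd(s['eef_pos']),s['ft_force'], bd([.5597,-.0254]))
c=env.camera('top');pickle.dump(c,open('t2.pkl','wb'))
im=c['color'][150:275,240:410,::-1]
cv2.imwrite('pics/c2.png',cv2.resize(im,None,fx=4.7,fy=4.7,interpolation=cv2.INTER_CUBIC))
```

```text
6.35 [0.56269527 0.00448262 0.10704042] [ 83.1 101.2] [ 6.11542772 -2.38923552 -9.33168646] [83.1 71.1]
```

View pics/c2.png

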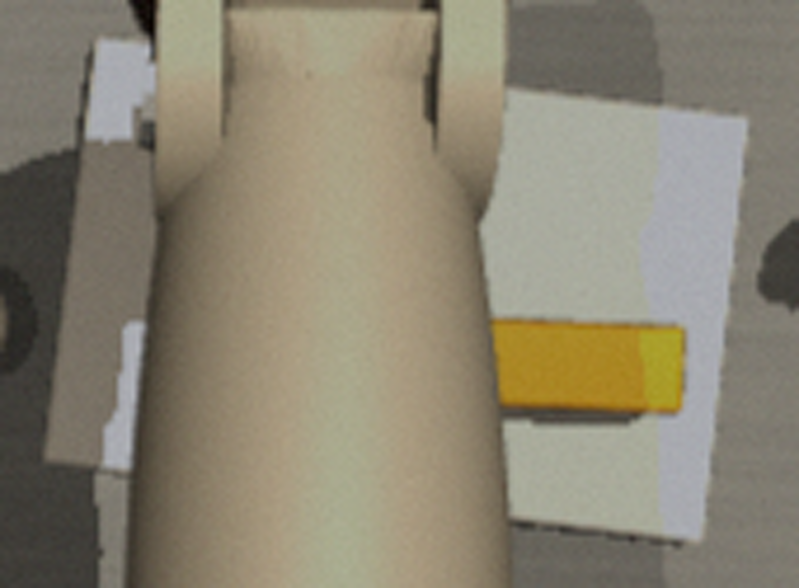

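The arm hides the stop in this view. The measured travel is 30.1 mm, so I'll lower a little and feel for the hole.

>>> carry_out(slide=[[0,0,0.04],[0,0,0.04],[0,0,0.04],[0,0,0],[0,0,0]], angular=[[0,0,0],[0,0,0],[0,0,0],[0,0,0],[0,0,0]], jaw=[0.9,0.9,0.9,0.9,0.9])

```text
t: 6.9
eef_pos: [0.5627, 0.0045, 0.1024]
tcp_rot: [[0.1, 0.995, -0.001], [0.995, -0.1, -0.001], [-0.001, -0.001, -1.0]]
ft_force: [4.9, -2.3, -7.0]
opening: 0.0269
gripper_force: 28.5
```

At 8 mm the spring still pulls down, so the pin is entering the hole. I'll keep lowering.

>>> carry_out(slide=[[0,0,0.05],[0,0,0.05],[0,0,0.05],[0,0,0],[0,0,0]], angular=[[0,0,0],[0,0,0],[0,0,0],[0,0,0],[0,0,0]], jaw=[0.9,0.9,0.9,0.9,0.9])

```text
t: 7.4
eef_pos: [0.5627, 0.0045, 0.0968]
tcp_rot: [[0.1, 0.995, -0.0], [0.995, -0.1, -0.001], [-0.001, -0.0, -1.0]]
ft_force: [4.3, -3.0, -6.6]
opening: 0.0273
gripper_force: 28.8
```

Still sprung at about 2.6 mm. I'll open the jaws so the spring seats the pin, then retreat upward.

>>> carry_out(slide=[[0,0,0.03],[0,0,0.01],[0,0,0],[0,0,0],[0,0,0],[0,0,0],[0,0,0],[0,0,0],[0,0,-0.5],[0,0,-0.7],[0,0,-0.7],[0,0,0]], angular=[[0,0,0],[0,0,0],[0,0,0],[0,0,0],[0,0,0],[0,0,0],[0,0,0],[0,0,0],[0,0,0],[0,0,0],[0,0,0],[0,0,0]], jaw=[0.9,0.9,0.6,0.4,0.2,0,0,0,0,0,0,0])

```text
t: 8.6
eef_pos: [0.5641, 0.0048, 0.1758]
tcp_rot: [[0.099, 0.995, 0.006], [0.995, -0.099, 0.0], [0.001, 0.006, -1.0]]
ft_force: [0.4, 0.1, 0.4]
opening: 0.0853
gripper_force: 0.0
```

>>> carry_out(slide=[[-0.9,-0.9,0],[-0.9,-0.9,0],[-0.9,-0.9,0],[-0.9,0,0],[-0.9,0,0],[0,0,0],[0,0,0]], angular=[[0,0,0],[0,0,0],[0,0,0],[0,0,0],[0,0,0],[0,0,0],[0,0,0]], jaw=[0,0,0,0,0,0,0])

```text
t: 9.3
eef_pos: [0.4392, -0.1623, 0.1713]
tcp_rot: [[0.101, 0.995, -0.0], [0.995, -0.101, 0.0], [0.0, -0.001, -1.0]]
ft_force: [0.1, 0.7, 0.5]
opening: 0.0853
gripper_force: 0.0
```

Run:
```python
from h import *
import pickle
s=env.read_state();print(s['t'],s['eef_pos'],bd(s['eef_pos']),s['ft_force'])
a=env.camera('side')
c=env.camera('wrist');pickle.dump((a,c),open('w3.pkl','wb'))
x=cv2.resize(c['color'][:,:,::-1],(520,390),interpolation=cv2.INTER_CUBIC)
y=cv2.resize(a['color'][185:285,230:350,::-1],(280*12//10,280),interpolation=cv2.INTER_CUBIC)
# stack: wrist left, side crop right
o=np.zeros((600,800,3),np.uint8);o[:420,:560]=c['color'][:,:,::-1];o[320:600,464:800]=y
cv2.imwrite('pics/m3.png',o)
```

```text
9.3 [ 0.43917544 -0.16226179  0.17126702] [-23.3 -76.9] [0.05687436 0.73060007 0.45221248]
```

View pics/m3.png

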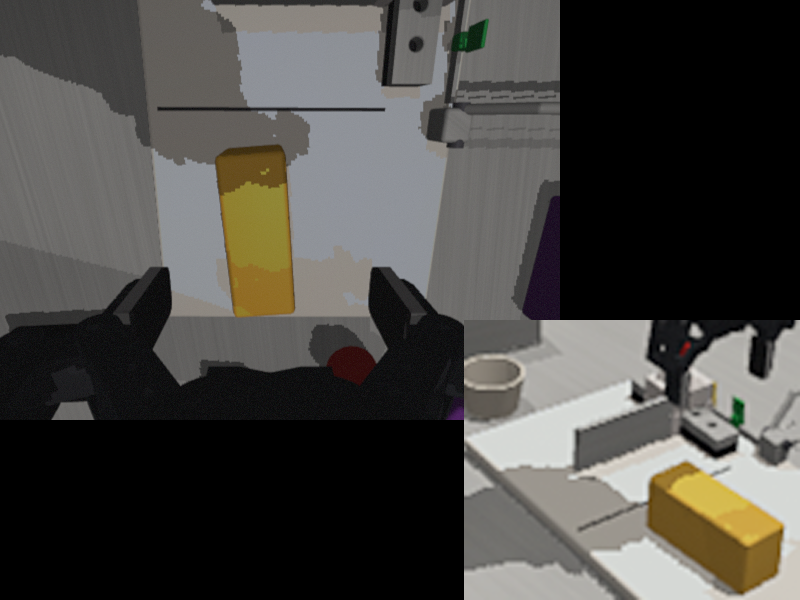

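The wrist view shows the cheese's top face with corners (217,159), (286,153), (294,311) and (234,316). Its angle is off by a few degrees from the slot line. In the side view a finger hides the knob.

Run:
```python
from h import *
import pickle
a,c=pickle.load(open('w3.pkl','rb'))
P=[at(c,u,v,.082) for u,v in((217,159),(286,153),(294,311),(234,316))]
B=np.array([bd(p) for p in P]);print(B,B.mean(0))
d=(B[0]+B[1]-B[2]-B[3])/2;print(d,np.arctan2(-d[0],d[1]),np.array(P).mean(0))
A=[at(c,u,v,.022) for u,v in((158,108.5),(385,109.5))];print([bd(p) for p in A])
A=[at(c,416,44,.047)];print('hole2or1',[bd(p) for p in A])
```

```text
[[ -59.6  -34.8]
 [ -12.   -30.7]
 [  -4.2 -154.2]
 [ -51.7 -158.6]] [-31.875 -94.575]
[ -7.85 123.65] 0.0634005592085486 [ 0.42893984 -0.17896036  0.082     ]
[array([-116.2,   -0.3]), array([73. , -1.4])]
hole2or1 [array([82.9, 43.6])]
```

>>> carry_out(slide=[[-0.23,-0.1,0.4],[-0.23,-0.11,0.5],[0,0,0.6],[0,0,0.6],[0,0,0.6],[0,0,0.45],[0,0,0.25],[0,0,0],[0,0,0]], angular=[[0,0,-0.24],[0,0,-0.23],[0,0,0],[0,0,0],[0,0,0],[0,0,0],[0,0,0],[0,0,0],[0,0,0]], jaw=[0,0,0,0,0,0,0,0,0], force=20)

```text
t: 10.3
eef_pos: [0.4301, -0.1792, 0.0364]
tcp_rot: [[0.028, 1.0, 0.001], [1.0, -0.028, -0.0], [-0.0, 0.001, -1.0]]
ft_force: [0.6, 0.0, 0.3]
opening: 0.0852
gripper_force: 0.0
```

>>> carry_out(slide=[[0,0,0],[0,0,0],[0,0,0],[0,0,0],[0,0,0],[0,0,0],[0,0,0],[0,0,0]], angular=[[0,0,0],[0,0,0],[0,0,0],[0,0,0],[0,0,0],[0,0,0],[0,0,0],[0,0,0]], jaw=[0.1,0.2,0.3,0.35,0.4,0.45,0.5,0.5])

```text
t: 11.1
eef_pos: [0.4294, -0.1795, 0.0358]
tcp_rot: [[0.029, 1.0, -0.0], [1.0, -0.029, -0.0], [-0.0, -0.0, -1.0]]
ft_force: [-4.4, -0.1, 5.1]
opening: 0.0501
gripper_force: 22.4
```

>>> carry_out(slide=[[0,0,-0.02],[0,0,0],[0.2,0,0],[0.3,0.03,0],[0.3,0.03,0],[0.3,0.03,0],[0.3,0.03,0],[0.3,0,0],[0.3,0,0],[0.2,0,0],[0.15,0,0],[0,0,0],[0,0,0]], angular=[[0,0,0.24],[0,0,0.23],[0,0,0],[0,0,0],[0,0,0],[0,0,0],[0,0,0],[0,0,0],[0,0,0],[0,0,0],[0,0,0],[0,0,0],[0,0,0]], jaw=[0.5,0.5,0.5,0.5,0.5,0.5,0.5,0.5,0.5,0.5,0.5,0.5,0.5])

```text
t: 12.4
eef_pos: [0.4438, -0.0865, 0.0365]
tcp_rot: [[0.099, 0.995, -0.0], [0.995, -0.099, -0.0], [-0.0, 0.0, -1.0]]
ft_force: [0.3, 0.5, -4.3]
opening: 0.0498
gripper_force: 21.6
```

Run:
```python
from h import *
import pickle
s=env.read_state();print(s['t'],s['eef_pos'],bd(s['eef_pos']),s['ft_force'],s['tcp_rot'][:2,0])
c=env.camera('wrist');pickle.dump(c,open('w4.pkl','wb'))
cv2.imwrite('pics/w4.png',cv2.resize(c['color'][:,:,::-1],(800,600),interpolation=cv2.INTER_CUBIC))
```

```text
12.4 [ 0.44375636 -0.08651973  0.03649258] [-26.3  -1.1] [ 0.26612844  0.4955866  -4.27671288] [0.09914714 0.99507276]
```

View pics/w4.png

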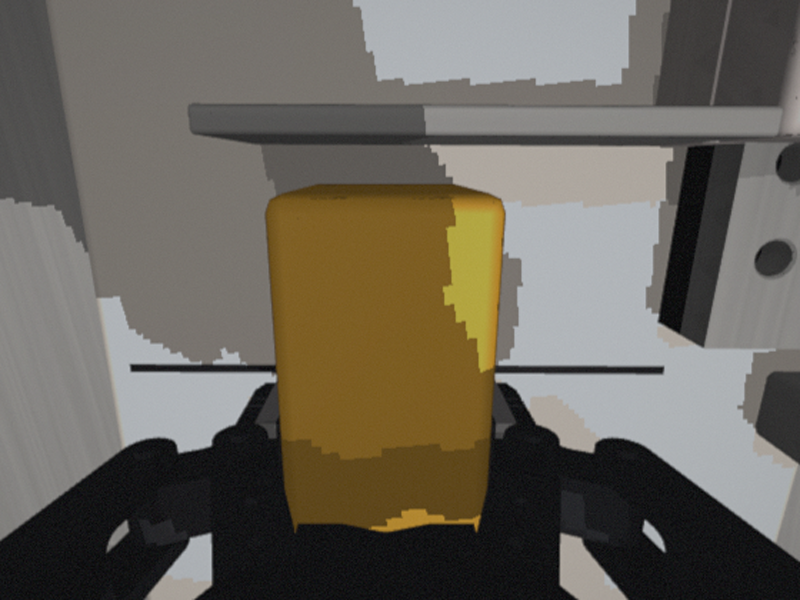

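Run:
```python
from h import *
import pickle
c=pickle.load(open('w4.pkl','rb'))
for n,u,v,z in (('cheese top edge',385,198,.082),('cheese top edge-round',385,203,.082),('paddle face top',300,134,.075),('paddle back top',300,104,.075),('paddle left',190,134,.075),('paddle right',780,134,.075)):
    print(n,bd(at(c,u*.7-.15,v*.7-.15,z)))
```

```text
cheese top edge [-26.4  63. ]
cheese top edge-round [-26.4  62.1]
paddle face top [-43.8  75.4]
paddle back top [-43.6  81.1]
paddle left [-66.4  75.4]
paddle right [54.6 75.3]
```

Gap is about 12.5 mm. I'll set the cheese down, approach to within about 3 mm, then creep.

>>> carry_out(slide=[[0,0,0.015],[0,0,0],[0.1,0,0],[0.08,0,0],[0.05,0,0],[0,0,0],[0,0,0]], angular=[[0,0,0],[0,0,0],[0,0,0],[0,0,0],[0,0,0],[0,0,0],[0,0,0]], jaw=[0.5,0.5,0.5,0.5,0.5,0.5,0.5])

```text
t: 13.15
eef_pos: [0.4447, -0.0772, 0.0359]
tcp_rot: [[0.099, 0.995, -0.0], [0.995, -0.099, -0.0], [-0.0, -0.0, -1.0]]
ft_force: [-0.7, 0.2, -4.0]
opening: 0.0498
gripper_force: 21.6
```

>>> carry_out(slide=[[0.02,0,0],[0.02,0,0],[0.02,0,0],[0,0,0],[0,0,0]], angular=[[0,0,0],[0,0,0],[0,0,0],[0,0,0],[0,0,0]], jaw=[0.5,0.5,0.5,0.5,0.5])

```text
t: 13.65
eef_pos: [0.4449, -0.0751, 0.0359]
tcp_rot: [[0.1, 0.995, -0.0], [0.995, -0.1, -0.0], [-0.0, -0.0, -1.0]]
ft_force: [0.1, -2.6, -3.9]
opening: 0.0499
gripper_force: 21.7
```

>>> carry_out(slide=[[0,0,0.012],[0,0,0.01],[0.015,0,0],[0.01,0,0],[0,0,0],[0,0,0]], angular=[[0,0,0],[0,0,0],[0,0,0],[0,0,0],[0,0,0],[0,0,0]], jaw=[0.5,0.5,0.5,0.5,0.5,0.5])

```text
t: 14.25
eef_pos: [0.4451, -0.0747, 0.0358]
tcp_rot: [[0.1, 0.995, 0.001], [0.995, -0.1, -0.002], [-0.002, 0.001, -1.0]]
ft_force: [-3.7, -7.0, 4.9]
opening: 0.0497
gripper_force: 22.7
```

There's firm contact at 7 N. I'll ease off slightly, open, rise and check.

>>> carry_out(slide=[[-0.008,0,-0.01],[0,0,0],[0,0,0],[0,0,0],[0,0,0],[0,0,0],[0,0,0],[0,0,0],[0,0,-0.4],[0,0,-0.7],[0,0,-0.8],[0,0,-0.8],[0,0,-0.8],[-0.8,0,-0.4],[-0.8,0,0],[-0.8,0,0],[0,0,0],[0,0,0]], angular=[[0,0,0],[0,0,0],[0,0,0],[0,0,0],[0,0,0],[0,0,0],[0,0,0],[0,0,0],[0,0,0],[0,0,0],[0,0,0],[0,0,0],[0,0,0],[0,0,0],[0,0,0],[0,0,0],[0,0,0],[0,0,0]], jaw=[0.5,0.4,0.3,0.2,0.1,0,0,0,0,0,0,0,0,0,0,0,0,0])

```text
t: 16.05
eef_pos: [0.4352, -0.1701, 0.1913]
tcp_rot: [[0.101, 0.995, -0.0], [0.995, -0.101, 0.0], [0.0, -0.0, -1.0]]
ft_force: [-0.5, 0.1, -0.3]
opening: 0.0854
gripper_force: 0.0
```

Run:
```python
from h import *
import pickle
s=env.read_state();print(s['t'],s['eef_pos'],bd(s['eef_pos']),s['ft_force'])
a=env.camera('side');c=env.camera('wrist');pickle.dump((a,c),open('w5.pkl','wb'))
o=np.zeros((600,800,3),np.uint8);o[:420,:560]=c['color'][:,:,::-1]
o[250:600,400:800]=cv2.resize(a['color'][180:250,270:350,::-1],(400,350),interpolation=cv2.INTER_CUBIC)
cv2.imwrite('pics/m5.png',o)
```

```text
16.05 [ 0.43524723 -0.17013398  0.19126776] [-26.5 -85.2] [-0.50437012  0.12621525 -0.25005992]
```

View pics/m5.png

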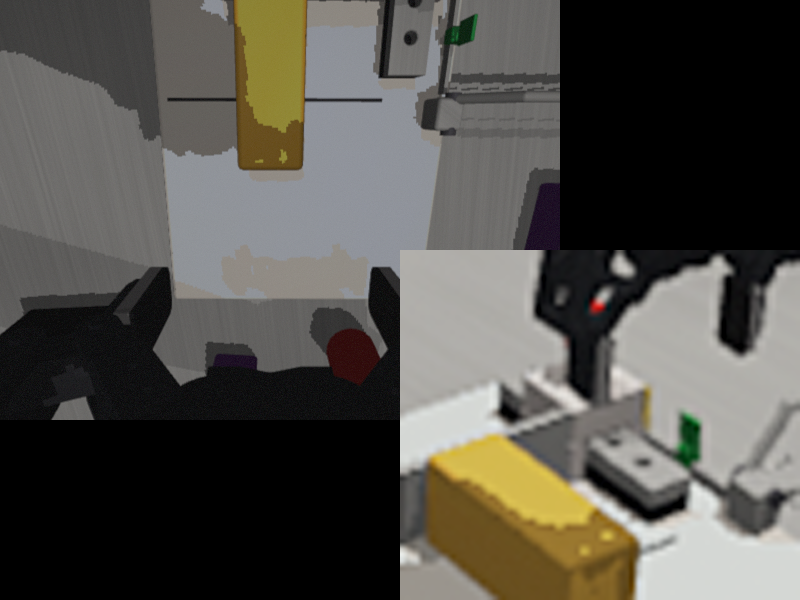

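The cheese is square to the slot line, but a finger still hides the knob. I'll move away and check once more.

>>> carry_out(slide=[[0,0,-0.9],[0,0,-0.9],[0,0,-0.9],[-0.8,-0.4,0],[-0.8,-0.4,0],[0,0,0],[0,0,0]], angular=[[0,0,0],[0,0,0],[0,0,0],[0,0,0],[0,0,0],[0,0,0],[0,0,0]], jaw=[0,0,0,0,0,0,0])

```text
t: 16.85
eef_pos: [0.3973, -0.2299, 0.2995]
tcp_rot: [[0.1, 0.995, 0.0], [0.995, -0.1, 0.0], [0.0, 0.0, -1.0]]
ft_force: [0.2, 0.9, 0.0]
opening: 0.0857
gripper_force: 0.0
```

Run:
```python
from h import *
import pickle
a=env.camera('side');b=env.camera('top');c=env.camera('wrist');pickle.dump((a,b,c),open('w6.pkl','wb'))
f=lambda im,k:cv2.resize(im[:,:,::-1],None,fx=k,fy=k,interpolation=cv2.INTER_CUBIC)
o=np.zeros((600,800,3),np.uint8)
o[:240,:400]=f(b['color'][155:235,270:370],4)[:240,:400] if 0 else cv2.resize(b['color'][155:235,260:393,::-1],(400,240))
o[:300,400:]=cv2.resize(a['color'][180:255,270:370,::-1],(400,300),interpolation=cv2.INTER_CUBIC)
o[300:,:400]=cv2.resize(c['color'][:,:,::-1],(400,300))
cv2.imwrite('pics/m6.png',o)
# knob prediction in side view, home vs raised
for h in (0,.01): print(h,[((proj(a,[*wd(82.5,101.3),z+h])-[270,180])*4+[400,0]).round(1) for z in (.097,.123)])
```

```text
0 [array([548.3,  74.4]), array([550.4,  43.4])]
0.01 [array([549.1,  62.5]), array([551.2,  31.3])]
```

View pics/m6.png

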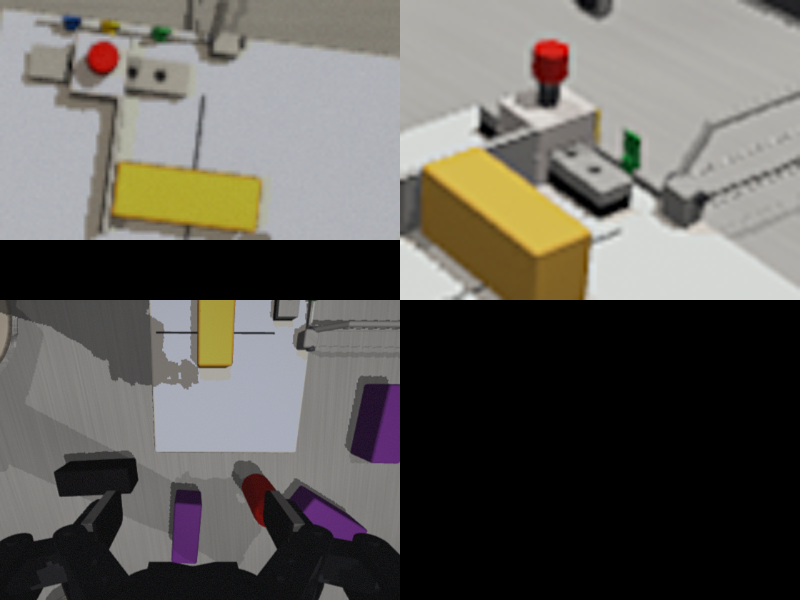

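The knob sits at side-crop (550,44), where I predicted it for a home pin (43; 31 if raised). It's beside the yellow clip, and the cheese is flush against the paddle. Handing in.

```bash
python3 -c "
from rig import env
print(env.job_done())"
```

```text
the job is handed in; nothing more can be done
None
```

I handed the job in with the pin home in the yellow-marked hole (the third from the wire slot), the cheese square and flush against the stop, and the gripper clear of everything; the hand-in call returned no verdict.

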